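Set the length gauge against its pinned stop

TASK

Set the length gauge on the bench: press down the black pad in the middle of the sliding carriage to free its brake, and with the pad held down push the carriage along the rail until it stands against the stop with the upright pin. Then let the pad up, so that the brake grips again with the carriage still against that stop. Never force the carriage along while the pad is up, and leave the small things round the rail where they lie.

Things in the scene. Friction and masses are not known exactly. Their poses are not given: they have to be found in the camera images.
- rail: grey metal gauge rail fixed to the bench, 60 mm wide (its x), 420 mm long (its y), 26 mm high, with a scale of fine lines on top. Origin: middle of its underside, on the bench. The carriage slides along its y axis, which lies roughly across the bench.
- carriage (a joint): position of the dark steel carriage along the rail's +y (m), 0 at the rail's middle. The carriage is 80 mm wide (across the rail) and 100 mm long (along it), and has at each end a cross bar 15 mm thick whose top is 54 mm above the bench; between the two bars lies the pad. While the pad is up the brake holds the carriage against 24 to 35 N along the rail; with the pad down it slides with about 2 N and stays where it is left.
- pad (a joint): how far the brake pad is pressed down (m): about 0 when up, 0.006 fully down. A spring lifts it: pressing takes about 5 N at 0.001, 12 N at 0.003 and 15 N at 0.006, where it bottoms; the brake lets go gradually and is free from about 0.003 on, so press it 0.004 to 0.006.
- pad_top (a point): middle of the top of the black ribbed brake pad, 46 mm above the bench when up. The pad is 54 mm across the rail and 66 mm along it, and is open above; along the rail the end bars of the carriage stand 35 mm to either side of this point and rise 8 mm above the raised pad, so a fingertip on the pad can drag the carriage by friction or push against a bar. The side cheeks beside it are lower (39 mm above the bench).
- pin_stop_mid (a point): the stop to go to: steel block clamped over the rail, 76 mm across the rail, 24 mm along it, its top 52 mm above the bench, with an upright pin on top that has a 22 mm wide head (to 86 mm above the bench). The point is the middle of the block's top face. When the carriage touches it, pad_top is 62 mm from this point along the rail. It may stand on either side of the carriage.
- plain_stop_mid (a point): the other stop, an equal block without a pin, on the other side of the carriage; the point is the middle of its top face.
- pliers_red: pliers with red grips, 58 x 165 x 14 mm, lying in front of the rail; loose, to be left alone. Origin: middle of its underside.
- bearing_cup: black hollow sleeve lying on its side, 71 x 71 x 53 mm, in front of the rail; loose, to be left alone. Origin: middle of its underside.
- spacer_ring: small rusty ring, 34 mm wide, 8 mm high, in front of the rail; loose, to be left alone. Origin: middle of its underside.
- bolt_07: grey hex bolt, 20 x 36 x 18 mm, in front of the rail; loose, to be left alone. Origin: middle of its underside.
- bolt_04: grey hex bolt, 16 x 42 x 15 mm, lying behind the rail; loose, to be left alone. Origin: middle of its underside.
- bolt_00: brownish hex bolt, 18 x 37 x 16 mm, lying behind the rail; loose, to be left alone. Origin: middle of its underside.

How it is judged:
On the way, in this order (a step that is already met when the one before it is completed fails the run):
1. the brake pad is pressed down while the carriage still stands well away from the pinned stop (value of joint pad above 0.003 m and horizontal distance between pad_top and pin_stop_mid above 0.075 m), for 0.1 s.
2. with the pad still pressed, the carriage comes up against the pinned stop (value of joint pad above 0.002 m and horizontal distance between pad_top and pin_stop_mid below 0.0645 m), for 0.05 s.
At the end, for the whole second after the job is handed in: the carriage stands at rest against the stop with the pin (gap at most 2.5 mm) and the pad is up again (pressed less than 0.8 mm), so that the brake holds (horizontal distance between pad_top and pin_stop_mid below 0.0645 m and value of joint pad below 0.0008 m and velocity of joint carriage between -0.003 and 0.003 m/s); the robot touches nothing.
It fails at once if the carriage is forced along (faster than 1.2 cm/s) while the pad is up (pressed less than 1 mm) (value of joint pad below 0.001 m and (velocity of joint carriage above 0.012 m/s or velocity of joint carriage below -0.012 m/s)).
It fails at once if one of the loose things round the rail is shifted by more than 2 cm (distance of any of pliers_red, bearing_cup, spacer_ring, bolt_07, bolt_04, bolt_00 from where it was at the start of the episode above 0.02 m).
It also fails if it takes over 35 s, if anything falls off the work surface, if the arm or the gripper's body presses on something with over 40 N, if the wrist force passes 120 N, or if a joint passes its speed limit or range.

ROBOT

A 6-joint arm with a two-finger parallel gripper is mounted at the origin on the work surface; the furniture and walls round the work are solid. World frame = base frame: x ahead of the robot, y to its left, z up, the work surface at z = 0. Lengths are in m, angles in rad, forces in N, time in s.
With the tool pointing down it reaches from about 0.325 to 0.85 m from the base axis. Payload 4.4 kg.
Tool frame: the origin (TCP) lies at the very end of the fingers, on their centre line; the grasp point (between the pads) lies 19 mm behind it; y points along the fingers, x is the direction in which the jaws open and shut, and the axes are right-handed (so a half turn about y gives the same grasp; the last joint's range is limited). The gripper opens to 94 mm and grips with 3 to 60 N. Pads are 16 mm wide; open, the fingers measure 119 mm over their backs; the gripper's body (75 mm by 177 mm) begins 78 mm behind the grasp point.
Start: joints at [1.085, 0.207, 1.542, -0, 1.393, -0.15], TCP at [0.189, 0.543, 0.169] pointing down, gripper open.
Joint ranges: [-2.73, 2.73], [-0.86, 2.22], [0.23, 2.46], [-1.11, 4.25], [0.08, 2.63], [-2.82, 2.82]. Speed limits (rad/s): [2.79, 2.79, 3.14, 3.14, 3.14, 3.14].

INTERFACE

Orientations are given as a unit quaternion [x, y, z, w].
In Python, from rig import manip, eyes, hand_in gives the robot as it stands. The module is installed in compiled form; this text tells all that it offers.
- The arm moves only by the tool carry_out, never from a script. Its argument "deltas" is a list of rows, each a list of 3 entries, a list of its own where there are three numbers: the turn, a rotation vector about the tool's x, y, z in rad, then the shift along the tool's x, y, z in m, then the finger opening in m, from 0 to 0.094. A call has 1 to 12 rows; each row shifts and turns the commanded pose from where the row before left it, along the tool's axes as they then stand; what a row does not reach is not made up. A row lasts 1/8 s, in which the tool goes at most 62.5 mm and 10.7 degrees, less where a joint would pass 70% of its speed; a pose out of reach is approached as far as the arm can. A call is refused whole if a number of a shift passes 0.0625 or a number of a turn 0.188, either way. A call with a gripper value outside its range is refused whole. The fingers move at their own pace and stop on an object; "squeeze" is the grip in N (left out, the last holds). Time passes only in rows, so rows that do not move let the fingers close. It gives the time, the measured TCP pose, the force and the opening at its end, in the units of the state.
- manip.observe(): the state, without advancing time (a new reading comes with each control period).
- eyes.camera(name): name is "scene" or "top" or "wrist"; returns a dict with "frame" (420x560x3 uint8, blue, green, red), "K" (3x3 intrinsics, pixels), "k1" (the pictures are not rectified: a ray, as slopes to the right and down, at radius r is drawn at 1 + k1 r^2 times it, then the intrinsics apply), "eye" and "attitude" of the camera in the world. Camera axes: x right, y up, looking along -z (the intrinsics and any distortion apply to the point x, -y, -z); pixel columns grow to the right and rows downward; lengths in m; the calibration is good to about 2 mm. A picture is of the moment at which its call begins. There is no depth.
- hand_in(): hands the job in, once; it reports no verdict.
The state is a dict: "time": time; "joints": joint angles; "qvel": joint speeds; "joint_torque": joint torques, N m; "position": TCP position; "tool_rot": TCP orientation; "ft_force": force on the tool from outside, world axes, zero at the start; "torque": the same for the moment, N m; "opening": opening from 0.0 (shut) to 1.0 (fully open).
Only numpy, scipy, OpenCV 4.12 (cv2) and the standard library are available. Lean on these libraries where they do the work, as an engineer would, in place of code of your own. Each camera call takes 0.05 s, during which the arm holds its last target.

## Working session

There is one attempt and no reset: what is moved stays moved. The work goes in short steps, Python scripts to look and compute and a tool call to move; the robot and the scene stay as the last step left them, time stands still between calls to the robot, and variables do not carry over. Pictures are saved under pics/ and viewed, and the job is handed in when it is done.

Besides the shell and the picture viewer there is one more tool, called after ">>>" by a JSON object that holds its "name" and its "arguments", one argument or row to a line. carry_out: Moves the arm, as the interface text tells. Its arguments: {"type":"object","properties":{"deltas":{"type":"array"},"squeeze":{"type":"number"}},"required":["deltas"]}

```bash
mkdir -p pics; python3 - <<'E'
from rig import manip, eyes
import cv2
s=manip.observe(); print({k:(v if isinstance(v,(int,float)) else [round(float(x),4) for x in v]) for k,v in s.items()})
for n in ["scene","top","wrist"]:
    c=eyes.camera(n); cv2.imwrite(f"pics/{n}0.png",c["frame"]); print(n,c["K"],c["k1"],c["eye"],c["attitude"])
E
```

```text
{'time': 0.0, 'joints': [1.0855, 0.2074, 1.5429, -0.0, 1.3935, -0.1505], 'qvel': [-0.0001, -0.0003, 0.0003, 0.0007, -0.0018, -0.0012], 'joint_torque': [0.0015, -37.088, -28.1417, 0.07, 0.0363, -0.0002], 'position': [0.1885, 0.5423, 0.1679], 'tool_rot': [0.5767, 0.409, -0.4104, -0.576], 'ft_force': [-1.1591, 0.1367, 0.2356], 'torque': [-0.0115, 0.0147, -0.0166], 'opening': 0.9981559498907776}
scene [[462.81296937   0.         285.97521147]
 [  0.         462.81296937 200.40644062]
 [  0.           0.           1.        ]] 0.030379385943461516 [ 0.03230265 -0.2194993   0.73617432] [ 0.28645769 -0.16761516 -0.48567972  0.80867939]
top [[441.95087845   0.         276.95124796]
 [  0.         441.95087845 213.17886832]
 [  0.           0.           1.        ]] -0.13276398467414116 [0.33868095 0.0574252  0.90617132] [ 0.07021576 -0.05725098 -0.69717549  0.71115287]
wrist [[304.55051916   0.         281.35224438]
 [  0.         304.55051916 208.51851721]
 [  0.           0.           1.        ]] -0.04772286075339216 [0.1265193  0.56398264 0.38443815] [-0.09413948 -0.06537484  0.57553608  0.80970495]
```

View pics/scene0.png

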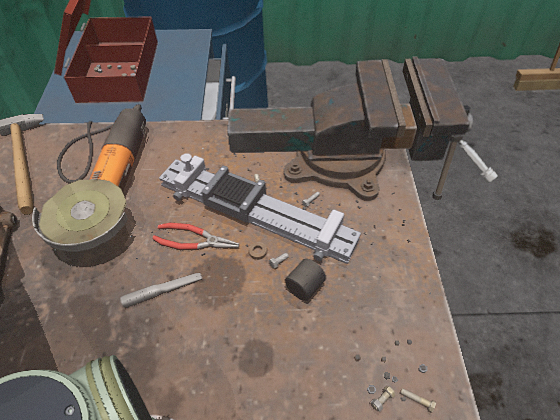

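View pics/top0.png

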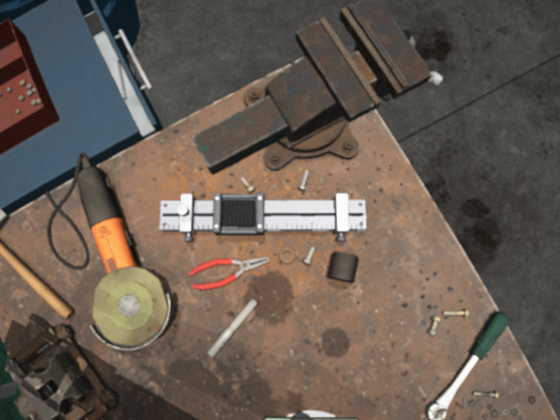

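View pics/wrist0.png

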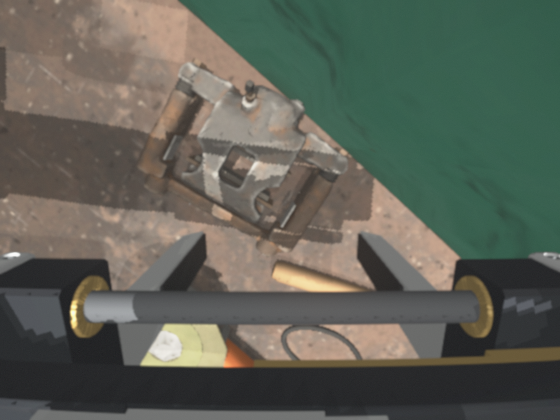

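```bash
cat > h.py <<'E'
from rig import manip, eyes
import cv2, numpy as np
from scipy.spatial.transform import Rotation as R
def pix2pt(c,uv,z):
    K=np.array(c["K"]);k=c["k1"]
    D=np.array([k,0,0,0,0.])
    p=cv2.undistortPoints(np.array([[uv]],float),K,D)[0,0]
    d=R.from_quat(c["attitude"]).apply([p[0],-p[1],-1]); e=np.array(c["eye"])
    return e+d*(z-e[2])/d[2]
def pt2pix(c,P):
    q=R.from_quat(c["attitude"]).inv().apply(np.array(P,float)-c["eye"])
    o=np.array([[q[0]/-q[2],-q[1]/-q[2],1]])
    return cv2.projectPoints(o,np.zeros(3),np.zeros(3),np.array(c["K"]),np.array([c["k1"],0,0,0,0.]))[0][0,0]
E
python3 - <<'E'
from h import *
t=eyes.camera("top"); s=eyes.camera("scene")
a=t["frame"][180:250,150:380]; cv2.imwrite("pics/topc.png",cv2.resize(a,None,fx=3.4,fy=3.4,interpolation=cv2.INTER_CUBIC))
a=s["frame"][140:270,150:370]; cv2.imwrite("pics/scenec.png",cv2.resize(a,None,fx=3.5,fy=3.5,interpolation=cv2.INTER_CUBIC))
print(R.from_quat(manip.observe()["tool_rot"]).as_matrix().round(3))
E
```

```text
[[ 0.329 -0.    -0.944]
 [ 0.944 -0.001  0.329]
 [-0.001 -1.     0.   ]]
```

View pics/topc.png

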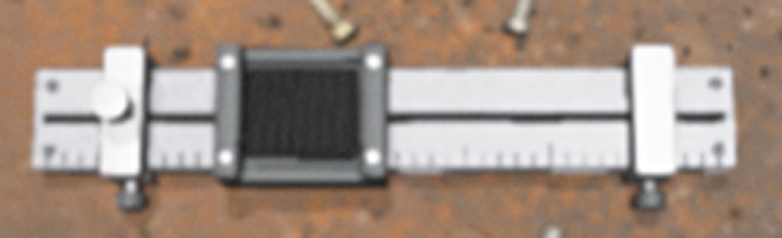

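View pics/scenec.png

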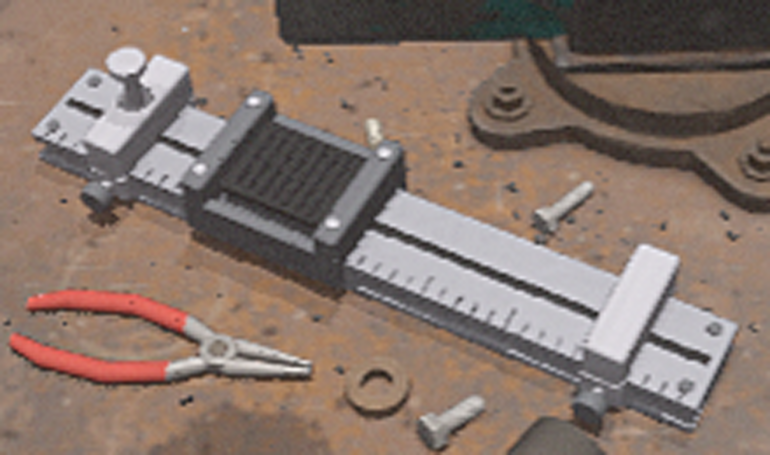

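```bash
python3 - <<'E'
from h import *
t=eyes.camera("top"); s=eyes.camera("scene")
def T(u,v,z):return pix2pt(t,[(u+.5)/3.4-.5+150,(v+.5)/3.4-.5+180],z)
def S(u,v,z):return pix2pt(s,[(u+.5)/3.5-.5+150,(v+.5)/3.5-.5+140],z)
for n,f,ps,z in [("pad",T,[(242,68),(363,68),(363,157),(240,157)],.046),("screws",T,[(228,62),(372,62),(372,157),(228,157)],.055),
 ("pin",T,[(106,47),(144,47),(142,176),(103,176)],.052),("plain",T,[(633,46),(672,46),(674,175),(636,175)],.052),
 ("rail",T,[(36,70),(733,68),(736,169),(34,169)],.026),
 ("screwsS",S,[(255,101),(385,152),(334,224),(199,169)],.055),("pinS",S,[(146,55),(189,66),(130,165),(87,144)],.052),
 ("plainS",S,[(639,246),(680,254),(627,373),(585,345)],.052)]:
    q=np.array([f(*p,z) for p in ps]); print(n,q.mean(0).round(4), q[:,:2].round(3).tolist())
E
```

```text
pad [0.4951 0.1514 0.046 ] [[0.521, 0.188], [0.522, 0.116], [0.469, 0.115], [0.468, 0.187]]
screws [0.4953 0.1517 0.055 ] [[0.522, 0.195], [0.524, 0.111], [0.468, 0.109], [0.467, 0.192]]
pin [0.4929 0.2553 0.052 ] [[0.531, 0.268], [0.531, 0.245], [0.455, 0.242], [0.454, 0.265]]
plain [ 0.4991 -0.0529  0.052 ] [[0.537, -0.041], [0.537, -0.064], [0.461, -0.064], [0.461, -0.043]]
rail [0.4957 0.1054 0.026 ] [[0.522, 0.317], [0.531, -0.104], [0.469, -0.105], [0.461, 0.314]]
screwsS [0.4972 0.1508 0.055 ] [[0.525, 0.194], [0.526, 0.109], [0.469, 0.107], [0.468, 0.193]]
pinS [0.4927 0.2523 0.052 ] [[0.528, 0.272], [0.533, 0.245], [0.454, 0.231], [0.456, 0.261]]
plainS [ 0.4992 -0.0557  0.052 ] [[0.535, -0.043], [0.54, -0.064], [0.459, -0.071], [0.464, -0.045]]
```

```bash
python3 - <<'E'
from h import *
t=eyes.camera("top"); s=eyes.camera("scene")
a=t["frame"][90:190,180:360]; A=cv2.resize(a,None,fx=4,fy=4,interpolation=cv2.INTER_CUBIC)
cv2.imwrite("pics/visec.png",A)
for z in (0,.05,.1,.13,.16):
    P=pix2pt(s,[229,108],z); Q=pix2pt(s,[232,150],z); W=pix2pt(s,[313,108],z)
    print(z,P[:2].round(3),pt2pix(t,P).round(),Q[:2].round(3),pt2pix(t,Q).round(),W[:2].round(3),pt2pix(t,W).round())
# grinder
for z in (.05,.1): print(pix2pt(t,[130,305],z).round(3), pix2pt(t,[92,180],z).round(3), pix2pt(t,[197,150],z).round(3), pix2pt(t,[208,168],z).round(3))
E
```

```text
0 [0.74  0.322] [169. 107.] [0.622 0.239] [202. 158.] [0.835 0.142] [251.  68.]
0.05 [0.692 0.286] [178. 118.] [0.582 0.208] [212. 170.] [0.78  0.117] [260.  80.]
0.1 [0.644 0.249] [189. 132.] [0.542 0.177] [223. 183.] [0.726 0.093] [270.  93.]
0.13 [0.615 0.227] [196. 140.] [0.518 0.158] [230. 192.] [0.693 0.078] [277. 102.]
0.16 [0.586 0.205] [204. 150.] [0.494 0.14 ] [239. 202.] [0.66  0.063] [284. 112.]
[0.308 0.357 0.05 ] [0.557 0.458 0.05 ] [0.623 0.241 0.05 ] [0.585 0.216 0.05 ]
[0.31 0.34 0.1 ] [0.545 0.435 0.1  ] [0.606 0.23  0.1  ] [0.571 0.207 0.1  ]
```

View pics/visec.png

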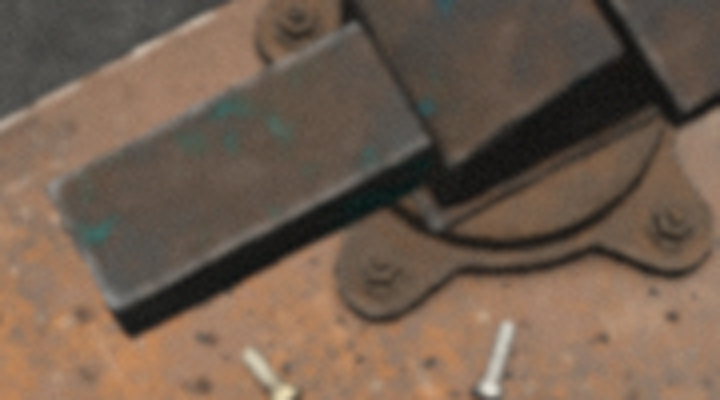

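>>> {"name": "carry_out", "arguments": {
  "deltas": [
    [[0, -0.178, 0], [0, -0.02, 0], 0],
    [[0, -0.178, 0], [0, -0.02, 0], 0],
    [[0, 0, 0], [-0.04, 0, -0.03], 0],
    [[0, 0, 0], [-0.04, 0, -0.03], 0],
    [[0, 0, 0], [-0.04, 0, -0.03], 0],
    [[0, 0, 0], [-0.04, 0, -0.03], 0],
    [[0, 0, 0], [-0.04, 0, -0.03], 0],
    [[0, 0, 0], [-0.04, 0, -0.03], 0],
    [[0, 0, 0], [-0.04, 0, -0.03], 0],
    [[0, 0, 0], [-0.04, 0, -0.03], 0],
    [[0, 0, 0], [-0.04, 0, -0.03], 0],
    [[0, 0, 0], [-0.037, 0, -0.029], 0]
  ],
  "squeeze": 10
}}

```text
time: 1.95
position: [0.4973, 0.151, 0.2093]
tool_rot: [0.495, 0.505, -0.505, -0.495]
ft_force: [0.0, 1.1, 0.2]
opening: 0.007
```

>>> {"name": "carry_out", "arguments": {
  "deltas": [
    [[0, 0, 0], [0, 0.04, 0], 0],
    [[0, 0, 0], [0, 0.04, 0], 0],
    [[0, 0, 0], [0, 0.04, 0], 0],
    [[0, 0, 0], [0, 0.02, 0], 0],
    [[0, 0, 0], [0, 0.008, 0.001], 0],
    [[0, 0, 0], [0, 0, 0], 0]
  ]
}}

```text
time: 2.7
position: [0.4953, 0.1525, 0.0611]
tool_rot: [-0.495, -0.505, 0.505, 0.495]
ft_force: [-0.2, 0.2, 0.2]
opening: 0.004
```

```bash
python3 - <<'E'
from h import *
s=manip.observe(); print(s["position"],s["ft_force"],R.from_quat(s["tool_rot"]).as_matrix().round(3).tolist())
c=eyes.camera("scene"); cv2.imwrite("pics/s1.png",cv2.resize(c["frame"][100:280,130:380],None,fx=3,fy=3))
E
```

```text
[0.49525294 0.15249804 0.06111073] [-0.18247106  0.15452277  0.20226357] [[-0.021, -0.0, -1.0], [1.0, -0.0, -0.021], [-0.0, -1.0, 0.0]]
```

View pics/s1.png

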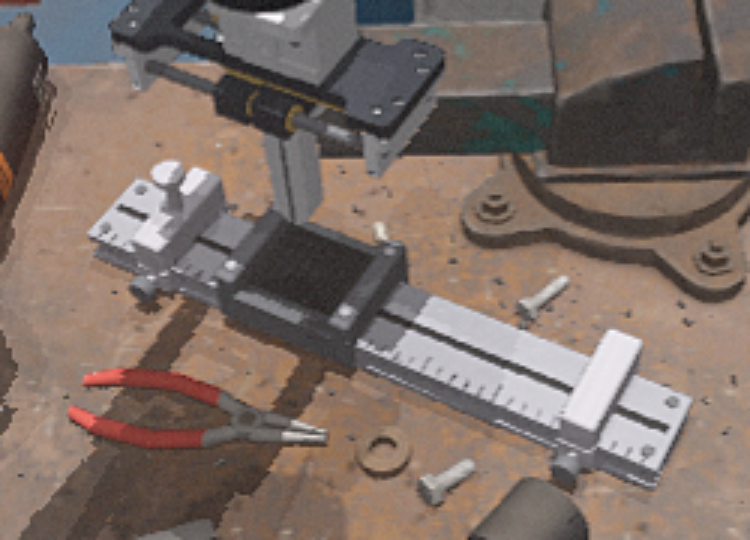

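```bash
python3 - <<'E'
from h import *
s=manip.observe()
for n,(x0,y0,w,h) in {"scene":(190,120,100,100),"top":(150,150,160,110)}.items():
    c=eyes.camera(n); 
    im=cv2.resize(c["frame"][y0:y0+h,x0:x0+w],None,fx=5,fy=5,interpolation=cv2.INTER_CUBIC)
    p=(pt2pix(c,s["position"])-[x0,y0])*5+2; print(n,p, pt2pix(c,s["position"]))
    cv2.drawMarker(im,tuple(int(v) for v in p),(0,0,255),0,12)
    cv2.imwrite(f"pics/{n}2.png",im)
c=eyes.camera("wrist");cv2.imwrite("pics/w2.png",c["frame"]); print(pt2pix(c,s["position"]))
E
```

```text
scene [211.23490983 318.37686922] [231.84698197 183.27537384]
top [436.9960644  305.72808561] [236.99921288 210.74561712]
[281.85305037 227.61756214]
```

View pics/scene2.png

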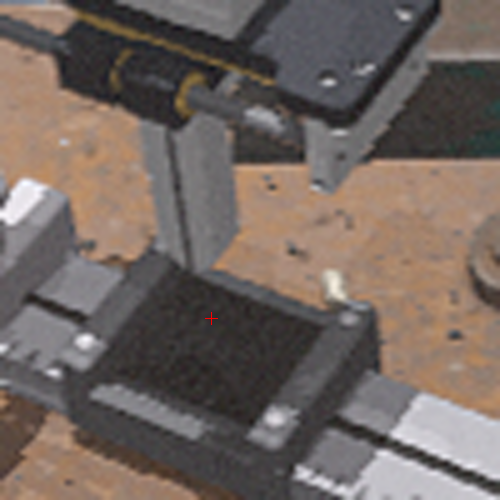

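View pics/top2.png

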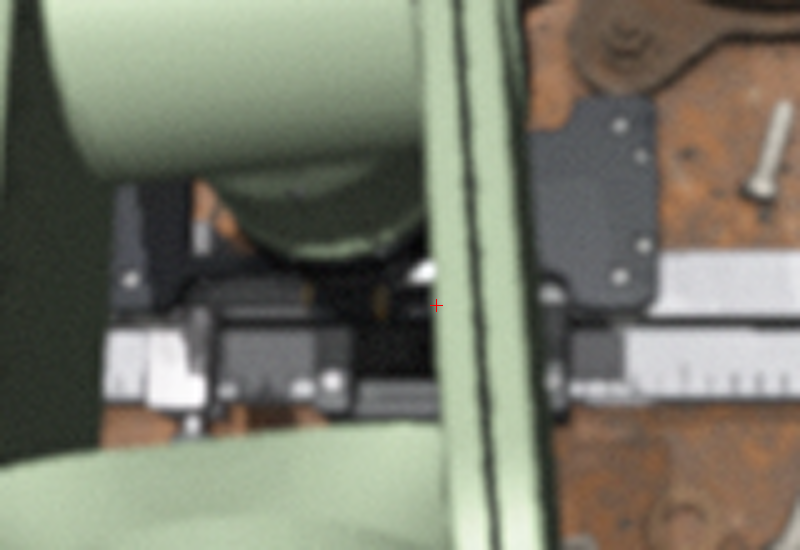

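View pics/w2.png

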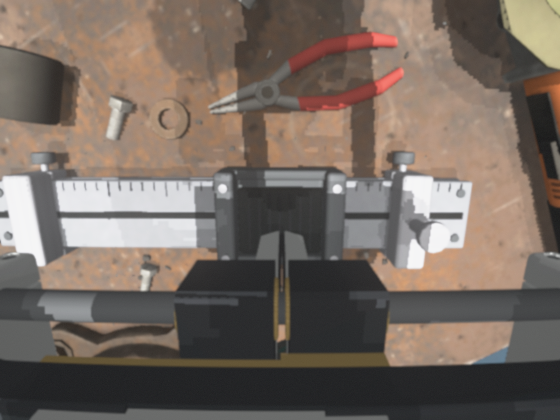

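```bash
python3 - <<'E'
from h import *
im=[]
for n,(x0,y0,w,h) in {"scene":(205,155,60,60),"wrist":(230,160,100,100)}.items():
    f=eyes.camera(n)["frame"][y0:y0+h,x0:x0+w].astype(float)
    im.append(cv2.resize(np.clip((f-5)*4,0,255).astype(np.uint8),(400,400),interpolation=cv2.INTER_CUBIC))
cv2.imwrite("pics/e3.png",np.hstack(im))
E
```

```text
(no output)
```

View pics/e3.png

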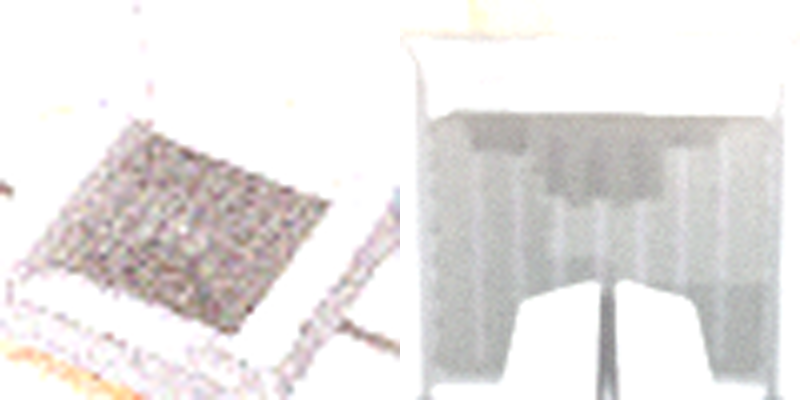

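```bash
python3 - <<'E'
from h import *
w=eyes.camera("wrist");s=eyes.camera("scene")
print(w["eye"],s["eye"])
for z in (.03,.045,.06,.08,.1):
    P=pix2pt(w,[281.5,230],z); print(z,P.round(4),pt2pix(s,P).round(1))
# calibration: rail features in wrist now
for n,uv,z in [("scrL",(223,189),.055),("scrR",(336,188),.055),("pinhead",(433,236),.086)]:
    print(n,pix2pt(w,uv,z).round(4))
E
```

```text
[0.42986124 0.15090366 0.2783631 ] [ 0.03230265 -0.2194993   0.73617432]
0.03 [0.5073 0.1525 0.03  ] [236.5 190. ]
0.045 [0.5026 0.1524 0.045 ] [234.6 186.7]
0.06 [0.4979 0.1523 0.06  ] [232.6 183.3]
0.08 [0.4917 0.1522 0.08  ] [229.9 178.6]
0.1 [0.4855 0.1521 0.1   ] [227.  173.7]
scrL [0.4686 0.1082 0.055 ]
scrR [0.4661 0.1922 0.055 ]
pinhead [0.4921 0.254  0.086 ]
```

>>> {"name": "carry_out", "arguments": {
  "deltas": [
    [[0, 0, 0], [0, 0.006, 0], 0],
    [[0, 0, 0], [0, 0.004, 0], 0],
    [[0, 0, 0], [0, 0.003, 0], 0],
    [[0, 0, 0], [0, 0.002, 0], 0],
    [[0, 0, 0], [0, 0, 0], 0]
  ]
}}

```text
time: 3.72
position: [0.4951, 0.1524, 0.0458]
tool_rot: [-0.495, -0.505, 0.505, 0.495]
ft_force: [0.2, -0.2, 0.1]
opening: 0.008
```

>>> {"name": "carry_out", "arguments": {
  "deltas": [
    [[0, 0, 0], [0, 0.002, 0], 0],
    [[0, 0, 0], [0, 0.001, 0], 0],
    [[0, 0, 0], [0, 0, 0], 0]
  ]
}}

```text
time: 4.1
position: [0.4952, 0.1525, 0.043]
tool_rot: [-0.495, -0.505, 0.505, 0.495]
ft_force: [-0.3, -0.4, 0.3]
opening: 0.003
```

```bash
python3 - <<'E'
from h import *
s=manip.observe(); im=[]
for n,(x0,y0,w,h) in {"scene":(190,120,100,100),"wrist":(205,160,150,150)}.items():
    c=eyes.camera(n); f=c["frame"][y0:y0+h,x0:x0+w]
    im.append(cv2.resize(f,(400,400),interpolation=cv2.INTER_CUBIC)); print(pt2pix(c,s["position"]),c["eye"])
cv2.imwrite("pics/e4.png",np.hstack(im))
E
```

```text
[232.65285651 189.87709383] [ 0.03230265 -0.2194993   0.73617432]
[281.9197824  228.50354849] [0.42941636 0.1508184  0.25944917]
```

View pics/e4.png

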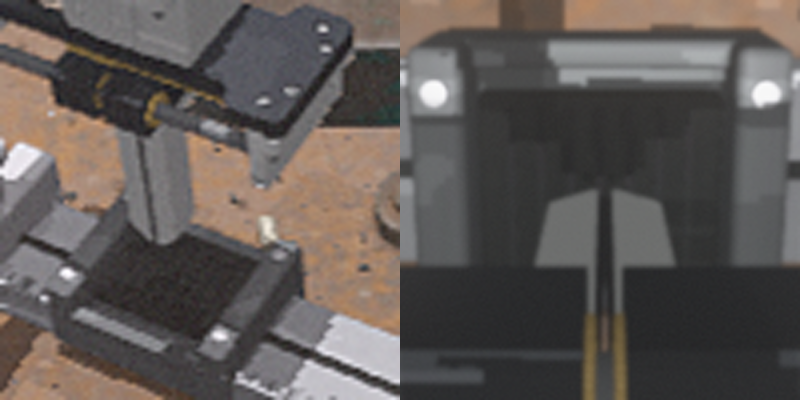

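```bash
python3 - <<'E'
from h import *
w=eyes.camera("wrist");s=eyes.camera("scene")
for uv in ([282,231],[259,235],[304,235]):
  for z in (.04,.05,.06,.07,.08,.09):
    P=pix2pt(w,uv,z); print(uv,z,P.round(4),pt2pix(s,P).round(1))
E
```

```text
[282, 231] 0.04 [0.4982 0.1526 0.04  ] [233.5 189.8]
[282, 231] 0.05 [0.495  0.1525 0.05  ] [232.2 187.6]
[282, 231] 0.06 [0.4919 0.1524 0.06  ] [230.9 185.4]
[282, 231] 0.07 [0.4888 0.1523 0.07  ] [229.5 183.1]
[282, 231] 0.08 [0.4857 0.1523 0.08  ] [228.1 180.7]
[282, 231] 0.09 [0.4825 0.1522 0.09  ] [226.7 178.3]
[259, 235] 0.04 [0.5017 0.1353 0.04  ] [242.  191.8]
[259, 235] 0.05 [0.4984 0.136  0.05  ] [240.4 189.5]
[259, 235] 0.06 [0.4951 0.1367 0.06  ] [238.7 187.2]
[259, 235] 0.07 [0.4918 0.1374 0.07  ] [237.  184.8]
[259, 235] 0.08 [0.4885 0.1381 0.08  ] [235.3 182.3]
[259, 235] 0.09 [0.4852 0.1388 0.09  ] [233.5 179.9]
[304, 235] 0.04 [0.501  0.1693 0.04  ] [227.2 185.8]
[304, 235] 0.05 [0.4977 0.1684 0.05  ] [226.1 183.8]
[304, 235] 0.06 [0.4945 0.1676 0.06  ] [225.  181.7]
[304, 235] 0.07 [0.4912 0.1668 0.07  ] [223.8 179.6]
[304, 235] 0.08 [0.488  0.1659 0.08  ] [222.7 177.4]
[304, 235] 0.09 [0.4847 0.1651 0.09  ] [221.5 175.1]
```

>>> {"name": "carry_out", "arguments": {
  "deltas": [
    [[0, 0, 0], [0, 0.0015, 0], 0],
    [[0, 0, 0], [0, 0.0015, 0], 0],
    [[0, 0, 0], [0, 0, 0], 0]
  ]
}}

```text
time: 4.68
position: [0.4951, 0.1525, 0.0398]
tool_rot: [-0.495, -0.505, 0.505, 0.495]
ft_force: [-0.8, 0.6, -0.1]
opening: 0.006
```

>>> {"name": "carry_out", "arguments": {
  "deltas": [
    [[0, 0, 0], [0, 0.0015, 0], 0],
    [[0, 0, 0], [0, 0.0015, 0], 0],
    [[0, 0, 0], [0, 0, 0], 0]
  ]
}}

```text
time: 5.05
position: [0.4951, 0.1524, 0.0368]
tool_rot: [-0.495, -0.505, 0.505, 0.495]
ft_force: [0.1, 0.1, -0.9]
opening: 0.004
```

>>> {"name": "carry_out", "arguments": {
  "deltas": [
    [[0, 0, 0], [0, 0.0015, 0], 0],
    [[0, 0, 0], [0, 0.0015, 0], 0],
    [[0, 0, 0], [0, 0, 0], 0]
  ]
}}

```text
time: 5.42
position: [0.4951, 0.1525, 0.0339]
tool_rot: [-0.495, -0.505, 0.505, 0.495]
ft_force: [0.0, -0.4, -0.1]
opening: 0.007
```

```bash
python3 - <<'E'
from h import *
s=manip.observe(); print(s["position"],s["ft_force"],s["joints"]);im=[]
for n,(x0,y0,w,h) in {"scene":(190,120,100,100),"wrist":(205,160,150,150)}.items():
    c=eyes.camera(n); f=c["frame"][y0:y0+h,x0:x0+w]
    im.append(cv2.resize(f,(400,400),interpolation=cv2.INTER_CUBIC)); print(pt2pix(c,s["position"]),c["eye"])
cv2.imwrite("pics/e5.png",np.hstack(im))
E
```

```text
[0.49512074 0.15245706 0.03386097] [ 0.03015732 -0.35525583 -0.11597645] [ 1.31547873e-01  2.43551631e-01  1.80226260e+00 -1.35292475e-05
  1.09612915e+00 -1.46046756e+00]
[233.06706558 192.90066077] [ 0.03230265 -0.2194993   0.73617432]
[281.93899681 228.43455097] [0.42937445 0.15081138 0.25036473]
```

View pics/e5.png

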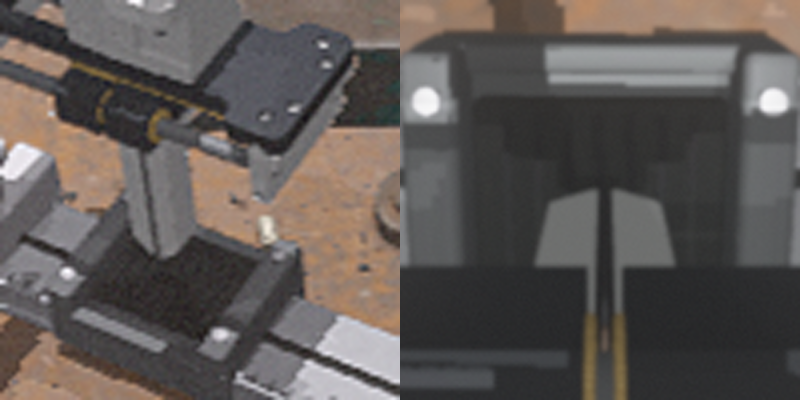

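>>> {"name": "carry_out", "arguments": {
  "deltas": [
    [[0, 0, 0], [0, 0.0015, 0], 0],
    [[0, 0, 0], [0, 0.0015, 0], 0],
    [[0, 0, 0], [0, 0.001, 0], 0],
    [[0, 0, 0], [0, 0, 0], 0]
  ]
}}

```text
time: 6.02
position: [0.4952, 0.1524, 0.0299]
tool_rot: [-0.495, -0.505, 0.505, 0.495]
ft_force: [-0.4, -0.8, 0.2]
opening: 0.008
```

>>> {"name": "carry_out", "arguments": {
  "deltas": [
    [[0, 0, 0], [0, 0.0015, 0], 0],
    [[0, 0, 0], [0, 0.0015, 0], 0],
    [[0, 0, 0], [0, 0, 0], 0]
  ]
}}

```text
time: 6.4
position: [0.4951, 0.1525, 0.0268]
tool_rot: [-0.495, -0.505, 0.505, 0.495]
ft_force: [-0.4, -0.8, 0.6]
opening: 0.008
```

>>> {"name": "carry_out", "arguments": {
  "deltas": [
    [[0, 0, 0], [0, 0.0015, 0], 0],
    [[0, 0, 0], [0, 0.0015, 0], 0],
    [[0, 0, 0], [0, 0, 0], 0]
  ]
}}

```text
time: 6.78
position: [0.4951, 0.1525, 0.0238]
tool_rot: [-0.495, -0.505, 0.505, 0.495]
ft_force: [0.1, -0.7, -0.3]
opening: 0.001
```

>>> {"name": "carry_out", "arguments": {
  "deltas": [
    [[0, 0, 0], [0, 0.0015, 0], 0],
    [[0, 0, 0], [0, 0.0015, 0], 0],
    [[0, 0, 0], [0, 0, 0], 0]
  ]
}}

```text
time: 7.15
position: [0.4952, 0.1525, 0.0209]
tool_rot: [-0.495, -0.505, 0.505, 0.495]
ft_force: [-0.2, -0.2, -1.1]
opening: 0.0
```

```bash
python3 - <<'E'
from h import *
s=manip.observe(); print(s["position"],s["ft_force"]);im=[]
for n,(x0,y0,w,h) in {"scene":(160,120,120,120),"wrist":(205,160,150,150)}.items():
    c=eyes.camera(n); f=c["frame"][y0:y0+h,x0:x0+w]
    im.append(cv2.resize(f,(400,400),interpolation=cv2.INTER_CUBIC))
cv2.imwrite("pics/e6.png",np.hstack(im))
E
```

```text
[0.4951507  0.15245897 0.02088129] [-0.22912862 -0.18533139 -1.14294573]
```

View pics/e6.png

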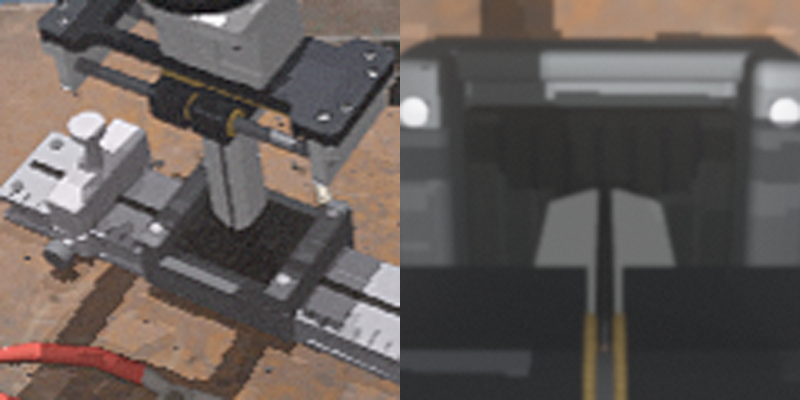

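```bash
python3 - <<'E'
from h import *
s=eyes.camera("scene")
for z in (.04,.06,.08,.1,.12,.14):
    print(z,"R",pix2pt(s,[256.5,180.5],z)[:2].round(3),"L",pix2pt(s,[181,146.5],z)[:2].round(3),"tip",pix2pt(s,[231,189.5],z)[:2].round(3))
E
```

```text
0.04 R [0.54  0.125] L [0.548 0.316] tip [0.497 0.157]
0.06 R [0.526 0.115] L [0.533 0.3  ] tip [0.483 0.147]
0.08 R [0.511 0.105] L [0.519 0.285] tip [0.47  0.136]
0.1 R [0.497 0.095] L [0.504 0.27 ] tip [0.457 0.125]
0.12 R [0.482 0.085] L [0.489 0.254] tip [0.443 0.114]
0.14 R [0.467 0.076] L [0.474 0.239] tip [0.43  0.103]
```

```bash
python3 - <<'E'
from h import *
c=eyes.camera("wrist"); cv2.imwrite("pics/w7.png",c["frame"])
E
```

```text
(no output)
```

View pics/w7.png

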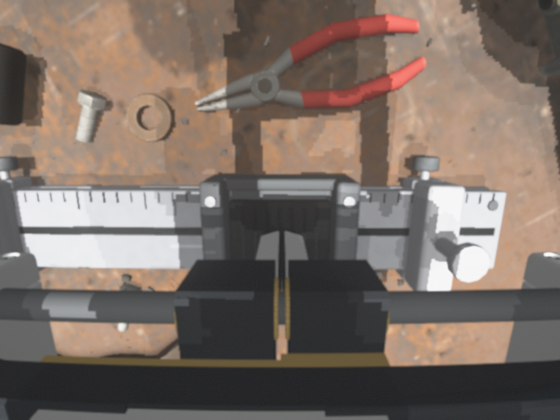

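>>> {"name": "carry_out", "arguments": {
  "deltas": [
    [[0, 0, 0], [0, 0.0015, 0], 0],
    [[0, 0, 0], [0, 0.001, 0], 0],
    [[0, 0, 0], [0, 0, 0], 0]
  ]
}}

```text
time: 7.72
position: [0.4951, 0.1524, 0.0184]
tool_rot: [-0.495, -0.505, 0.505, 0.495]
ft_force: [-0.7, -0.2, 0.0]
opening: 0.005
```

>>> {"name": "carry_out", "arguments": {
  "deltas": [
    [[0, 0, 0], [0, 0.0015, 0], 0],
    [[0, 0, 0], [0, 0.001, 0], 0],
    [[0, 0, 0], [0, 0, 0], 0]
  ]
}}

```text
time: 8.1
position: [0.4951, 0.1525, 0.0159]
tool_rot: [-0.495, -0.505, 0.505, 0.495]
ft_force: [-0.1, 0.5, 0.4]
opening: 0.006
```

>>> {"name": "carry_out", "arguments": {
  "deltas": [
    [[0, 0, 0], [0, 0.0015, 0], 0],
    [[0, 0, 0], [0, 0.001, 0], 0],
    [[0, 0, 0], [0, 0, 0], 0]
  ]
}}

```text
time: 8.48
position: [0.4952, 0.1525, 0.0134]
tool_rot: [-0.495, -0.505, 0.505, 0.495]
ft_force: [-0.7, -0.2, -0.6]
opening: 0.006
```

```bash
python3 - <<'E'
from h import *
s=manip.observe(); print(s["position"],s["ft_force"])
c=eyes.camera("scene"); f=c["frame"][140:220,180:280].astype(float)
cv2.imwrite("pics/e8.png",cv2.resize(np.clip(f*1.8,0,255).astype(np.uint8),None,fx=7,fy=7,interpolation=cv2.INTER_CUBIC))
E
```

```text
[0.49518584 0.15246785 0.01342314] [-0.71687876 -0.22573792 -0.58126325]
```

View pics/e8.png

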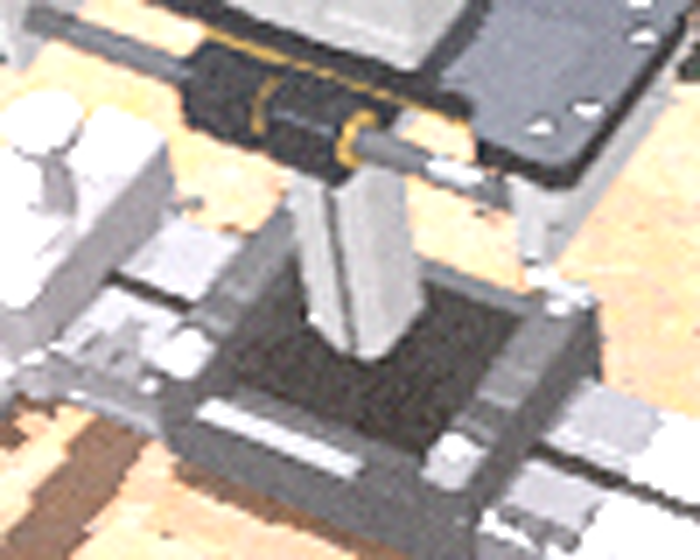

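>>> {"name": "carry_out", "arguments": {
  "deltas": [
    [[0, 0, 0], [0, 0.001, 0], 0],
    [[0, 0, 0], [0, 0.001, 0], 0],
    [[0, 0, 0], [0, 0, 0], 0]
  ]
}}

```text
time: 8.9
position: [0.4952, 0.1525, 0.0114]
tool_rot: [-0.495, -0.505, 0.505, 0.495]
ft_force: [-1.1, 0.5, -0.3]
opening: 0.004
```

>>> {"name": "carry_out", "arguments": {
  "deltas": [
    [[0, 0, 0], [0, 0.001, 0], 0],
    [[0, 0, 0], [0, 0.001, 0], 0],
    [[0, 0, 0], [0, 0, 0], 0]
  ]
}}

```text
time: 9.28
position: [0.4953, 0.1525, 0.0096]
tool_rot: [0.495, 0.505, -0.505, -0.495]
ft_force: [-0.4, -0.5, 0.6]
opening: 0.007
```

>>> {"name": "carry_out", "arguments": {
  "deltas": [
    [[0, 0, 0], [0, 0.001, 0], 0],
    [[0, 0, 0], [0, 0.001, 0], 0],
    [[0, 0, 0], [0, 0, 0], 0]
  ]
}}

```text
time: 9.65
position: [0.4954, 0.1525, 0.0083]
tool_rot: [-0.495, -0.505, 0.505, 0.495]
ft_force: [-1.9, -1.0, 6.9]
opening: 0.004
```

>>> {"name": "carry_out", "arguments": {
  "deltas": [
    [[0, 0, 0], [0, 0.0015, 0], 0],
    [[0, 0, 0], [0, 0.0015, 0], 0],
    [[0, 0, 0], [0, 0.001, 0], 0],
    [[0, 0, 0], [0, 0, 0], 0],
    [[0, 0, 0], [0, 0, 0], 0]
  ]
}}

```text
time: 10.28
position: [0.4955, 0.1525, 0.0053]
tool_rot: [-0.495, -0.505, 0.505, 0.495]
ft_force: [-5.0, -1.0, 13.2]
opening: 0.009
```

>>> {"name": "carry_out", "arguments": {
  "deltas": [
    [[0, 0, 0], [0, 0.001, 0], 0],
    [[0, 0, 0], [0, 0, 0], 0],
    [[0, 0, 0], [0.001, 0, 0], 0],
    [[0, 0, 0], [0.001, 0, 0], 0],
    [[0, 0, 0], [0.002, 0, 0], 0],
    [[0, 0, 0], [0.002, 0, 0], 0],
    [[0, 0, 0], [0.002, 0, 0], 0],
    [[0, 0, 0], [0.002, 0, 0], 0],
    [[0, 0, 0], [0, 0, 0], 0]
  ]
}}

```text
time: 11.4
position: [0.4953, 0.1626, 0.0045]
tool_rot: [-0.495, -0.505, 0.505, 0.495]
ft_force: [-3.5, -0.3, 14.0]
opening: 0.003
```

```bash
python3 - <<'E'
from h import *
s=manip.observe(); print(s["position"],s["ft_force"])
im=[]
for n,(x0,y0,w,h) in {"scene":(160,120,120,120),"wrist":(180,140,280,280)}.items():
    c=eyes.camera(n); f=c["frame"][y0:y0+h,x0:x0+w]
    im.append(cv2.resize(f,(400,400),interpolation=cv2.INTER_CUBIC))
cv2.imwrite("pics/e9.png",np.hstack(im))
E
```

```text
[0.49530199 0.16258585 0.00447123] [-3.48438185 -0.32589987 13.98772145]
```

View pics/e9.png

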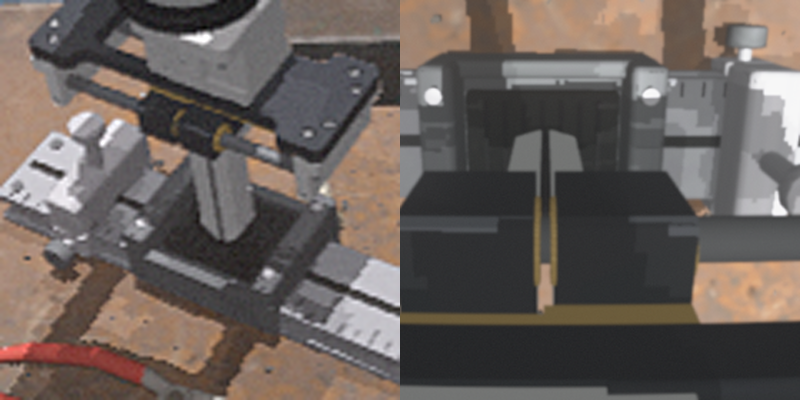

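>>> {"name": "carry_out", "arguments": {
  "deltas": [
    [[0, 0, 0], [0.002, 0, 0], 0],
    [[0, 0, 0], [0.0025, 0, 0], 0],
    [[0, 0, 0], [0.0025, 0, 0], 0],
    [[0, 0, 0], [0.0025, 0, 0], 0],
    [[0, 0, 0], [0.0025, 0, 0], 0],
    [[0, 0, 0], [0.0025, 0, 0], 0],
    [[0, 0, 0], [0.0025, 0, 0], 0],
    [[0, 0, 0], [0.0025, 0, 0], 0],
    [[0, 0, 0], [0.0025, 0, 0], 0],
    [[0, 0, 0], [0.0025, 0, 0], 0],
    [[0, 0, 0], [0.0015, 0, 0], 0],
    [[0, 0, 0], [0, 0, 0], 0]
  ]
}}

```text
time: 13.0
position: [0.4948, 0.1887, 0.0046]
tool_rot: [0.495, 0.505, -0.505, -0.495]
ft_force: [-5.2, -0.4, 13.1]
opening: 0.008
```

>>> {"name": "carry_out", "arguments": {
  "deltas": [
    [[0, 0, 0], [0.001, 0, 0], 0],
    [[0, 0, 0], [0.001, 0, 0], 0],
    [[0, 0, 0], [0.001, 0, 0], 0],
    [[0, 0, 0], [0.001, 0, 0], 0],
    [[0, 0, 0], [0.001, 0, 0], 0],
    [[0, 0, 0], [0.001, 0, 0], 0],
    [[0, 0, 0], [0, 0, 0], 0]
  ]
}}

```text
time: 13.88
position: [0.4948, 0.1946, 0.0046]
tool_rot: [0.495, 0.505, -0.505, -0.495]
ft_force: [-4.8, -1.4, 13.7]
opening: 0.004
```

```bash
python3 - <<'E'
from h import *
s=manip.observe(); print(s["position"],s["ft_force"])
im=[]
for n,(x0,y0,w,h) in {"scene":(160,130,100,100),"wrist":(200,140,200,200)}.items():
    c=eyes.camera(n); f=c["frame"][y0:y0+h,x0:x0+w]
    im.append(cv2.resize(f,(400,400),interpolation=cv2.INTER_CUBIC))
cv2.imwrite("pics/e10.png",np.hstack(im))
E
```

```text
[0.49477414 0.19458964 0.00458478] [-4.83269177 -1.38256135 13.71046805]
```

View pics/e10.png

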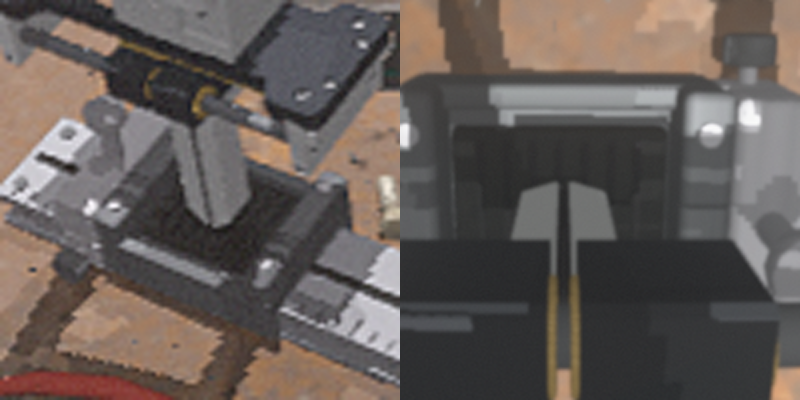

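>>> {"name": "carry_out", "arguments": {
  "deltas": [
    [[0, 0, 0], [0.001, 0, 0], 0],
    [[0, 0, 0], [0.001, 0, 0], 0],
    [[0, 0, 0], [0.001, 0, 0], 0],
    [[0, 0, 0], [0.001, 0, 0], 0],
    [[0, 0, 0], [0, 0, 0], 0]
  ]
}}

```text
time: 14.6
position: [0.4948, 0.1953, 0.0043]
tool_rot: [-0.496, -0.504, 0.507, 0.493]
ft_force: [-3.2, -8.4, 14.0]
opening: 0.001
```

>>> {"name": "carry_out", "arguments": {
  "deltas": [
    [[0, 0, 0], [0, 0, 0], 0],
    [[0, 0, 0], [-0.001, 0, 0], 0],
    [[0, 0, 0], [0, -0.001, 0], 0],
    [[0, 0, 0], [0, -0.001, 0], 0],
    [[0, 0, 0], [0, -0.001, 0], 0],
    [[0, 0, 0], [0, -0.001, 0], 0],
    [[0, 0, 0], [0, -0.001, 0], 0],
    [[0, 0, 0], [0, -0.001, 0], 0],
    [[0, 0, 0], [0, -0.002, 0], 0],
    [[0, 0, 0], [0, -0.003, 0], 0],
    [[0, 0, 0], [0, -0.005, 0], 0],
    [[0, 0, 0], [0, -0.01, 0], 0]
  ]
}}

```text
time: 16.1
position: [0.4937, 0.1975, 0.0285]
tool_rot: [-0.494, -0.505, 0.506, 0.495]
ft_force: [-0.6, 0.9, -0.5]
opening: 0.007
```

>>> {"name": "carry_out", "arguments": {
  "deltas": [
    [[0, 0, 0], [0, -0.03, 0], 0],
    [[0, 0, 0], [0, -0.05, 0], 0],
    [[0, 0, 0], [0, -0.05, 0], 0],
    [[0, 0, 0], [0, -0.02, 0.04], 0],
    [[0, 0, 0], [0, 0, 0.05], 0],
    [[0, 0, 0], [0, 0, 0.04], 0],
    [[0, 0, 0], [0, 0, 0], 0]
  ]
}}

```text
time: 16.98
position: [0.3623, 0.1949, 0.179]
tool_rot: [0.494, 0.506, -0.505, -0.494]
ft_force: [-0.2, 0.2, -0.4]
opening: 0.002
```

```bash
python3 - <<'E'
from h import *
s=manip.observe(); print(s["time"],s["position"],s["ft_force"])
im=[]
for n,(x0,y0,w,h) in {"scene":(140,120,240,180),"top":(150,170,200,130)}.items():
    c=eyes.camera(n); f=c["frame"][y0:y0+h,x0:x0+w]
    im.append(cv2.resize(f,(400,int(400*h/w)),interpolation=cv2.INTER_CUBIC)); cv2.imwrite(f"pics/{n}11.png",cv2.resize(f,(800,int(800*h/w)),interpolation=cv2.INTER_CUBIC))
E
```

```text
16.975 [0.36226941 0.19487549 0.17896237] [-0.18573989  0.18159938 -0.3991471 ]
```

View pics/scene11.png

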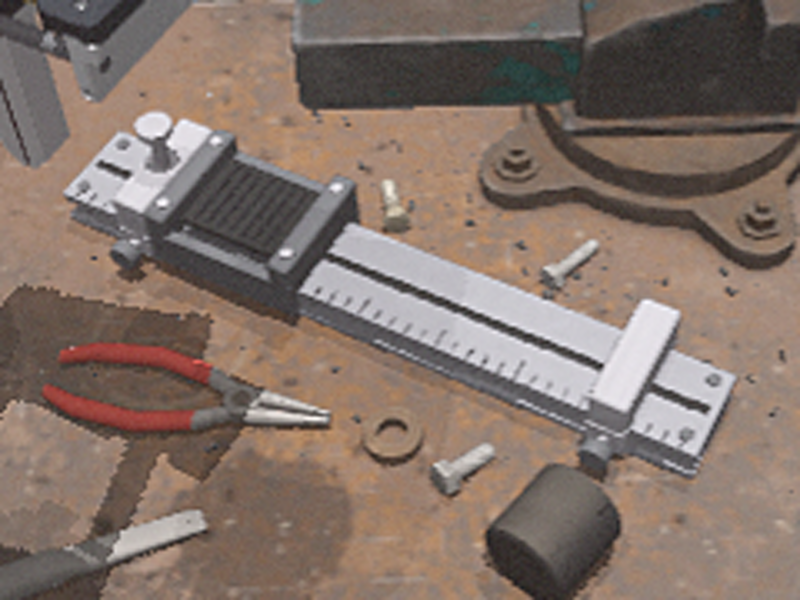

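View pics/top11.png

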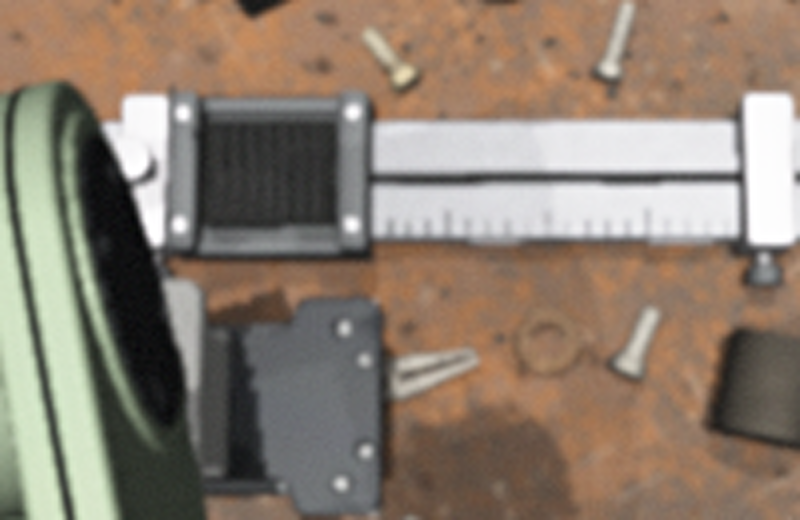

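```bash
python3 - <<'E'
from h import *
c=eyes.camera("top")
q=np.array([pix2pt(c,[u/4+150,v/4+170],.055) for u,v in [(184,113),(353,112),(351,224),(180,224)]]).mean(0)
print(q, np.hypot(*(q-[.4929,.2553,0])[:2]))
from rig import hand_in
print(hand_in())
E
```

```text
[0.49409188 0.19347406 0.055     ] 0.061837429062184646
the job is handed in; nothing more can be done
None
```

The carriage now stands against the pinned stop with the pad up, and I handed the job in at about 17 s. I pressed the pad with the closed fingertips and dragged the carriage about 42 mm along the rail. Then I let the pad up slowly and moved the arm clear.

**Pressing:** the last readings while dragging were about 14 N with the pad roughly 5 mm down. I inferred the depth from the tool's height.

**Against the stop:** the finger moved only 0.7 mm for a 4 mm command, and the side force rose to about 8 N.

**Last checks:**
- The top camera puts pad_top 61.8 mm from the pin stop; the nominal distance at contact is 62 mm, and the calibration is good to about 2 mm.
- The last pictures show the carriage touching the stop, the pad apparently up and the loose things seemingly where they lay. The gripper hid part of the pliers in the top view, and I checked the loose things only by eye.
- The force reading at the end was about zero.

**One disagreement:** the reported tool height did not match the real fingertip. The tip touched the pad at a reported z of about 0.0095 m instead of 0.046 m, so it sits roughly 36 mm behind the stated TCP. The scene camera also showed the tip higher than reported. I therefore found the contact by force, in small steps.

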